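# Set the probe depth on a sample changer

### The arm

A 7-joint arm with a two-finger parallel gripper is mounted at the origin on a cart in front of the work surface, level with it; the furniture and walls round the work are solid. World frame = base frame: x ahead of the robot, y to its left, z up, the work surface at z = 0. Lengths are in m, angles in rad, forces in N, time in s.
With the tool pointing down it reaches from about 0.425 to 0.875 m from the base axis. Payload 4.7 kg.
Tool frame: the origin (TCP) lies between the finger pads; the fingertips stand 14 mm ahead of it and the grasp point (between the pads) lies 5 mm behind it; z points along the fingers, y is the line along which they close (so a half turn about z gives the same grasp; the last joint's range is limited). The gripper opens to 87 mm and grips with 3 to 60 N. Pads are 19 mm wide; open, the fingers measure 117 mm over their backs; the gripper's body (75 mm by 190 mm) begins 51 mm behind the grasp point.
Start: joints at [-1.178, 0.321, -0.07, 1.45, 0.023, 1.371, -0.057], TCP at [0.24, 0.604, 0.237] pointing down, gripper open.
Joint ranges: [-2.86, 2.86], [-0.3, 2.09], [-1.38, 1.24], [0.06, 2.45], [-1.56, 4.7], [0.09, 2.05], [-2.69, 2.69]. Speed limits (rad/s): [2.57, 2.57, 3.14, 3.14, 3.14, 3.14, 3.14].

### API

Orientations are given as a rotation vector (axis times angle).
In Python, from bench import ctrl gives the robot as it stands.
- The arm moves only by the shell command python3 -m inch 'ROWS' [OPENING] [FORCE]. ROWS is JSON, a list of rows, each a list of 6 numbers: the shift along the world's x, y, z in mm, then the turn, a rotation vector about the world's x, y, z in degrees. In form: [[tx, ty, tz, rx, ry, rz], ...]. A call has 1 to 20 rows; each row is the pose to reach, as a shift and turn from the pose commanded when the call began; what a row does not reach only later rows make up. A row lasts 1/8 s, in which the tool goes at most 62.5 mm and 10.7 degrees, less where a joint would pass 70% of its speed; a pose out of reach is approached as far as the arm can. A call with a gripper value outside its range is refused whole. OPENING is the finger opening in mm, from 0 to 87, set as the call begins (- or left out, the last holds). The fingers move at their own pace and stop on an object; FORCE is the grip in N (left out, the last holds). Time passes only in rows, so rows that repeat a pose let the fingers close. It gives the time, the measured TCP pose, the force, the opening and the grip force at its end, in the units of the state.
- ctrl.get_state(): the state, without advancing time (a new reading comes with each control period).
- ctrl.get_image(name): name is "scene" or "top"; returns (picture, depth): 400x640x3 uint8, red, green, blue; 400x640 float32, m along the optical axis (not along the pixel's ray), 0 where there is no reading.
- ctrl.camera_params(name): a dict with "mtx" (3x3 intrinsics, pixels), "T" (4x4, takes a point from camera to world coordinates). Camera axes: x right, y down, z forward; pixel columns grow to the right and rows downward; lengths in m; the calibration is good to about 2 mm. A picture is of the moment at which its call begins. camera_params takes no time and is no camera call.
- ctrl.close_job(): hands the job in; it is judged then, once.
The state is a dict: "time": time; "joint_positions": joint angles; "qd": joint speeds; "joint_torque": joint torques, N m; "position": TCP position; "tool_rot": TCP orientation; "ft_force": force on the tool from outside, world axes, zero at the start; "torque": the same for the moment, N m; "grip_width": opening from 0.0 (shut) to 1.0 (fully open); "grip_force": force on a finger pad.
Only numpy, scipy, OpenCV 4.12 (cv2) and the standard library are available. Lean on these libraries where they do the work, as an engineer would, in place of code of your own. Each camera call takes 0.05 s, during which the arm holds its last target. There are 200 camera calls.

### The job

Set the sampling depth for the open glass beaker on the small white sample changer: push the blue carousel round a quarter turn until it clicks in with the beaker under the depth probe, press the probe's black cap down, without forcing it, until the rod rests on the bottom of the beaker, then swing the orange clamp lever over to its stop to lock the rod there. Leave the two white pots standing in their seats and do not disturb the things around.

Things in the scene. Friction and masses are not known exactly. Their poses are not given: they have to be found in the camera images.
- changer: Sample changer, fixed. Origin: carousel axis, on the worktop; +x points to its column, 128 mm off. Round base, radius 88 mm, 10 mm high; on it 45 deg left of +x a roller housing to 20 mm, 70 to 86 mm out. Probe axis at (58, 0) mm. Head arm over it: 30 mm wide, x 20 to 146 mm, 135 to 160 mm above the worktop. Column 20 mm thick, top at 190 mm.
- carousel (a joint): Blue carousel turning about the changer's z axis; rad, positive anticlockwise from above, 0 at the start. Past halfway a sprung roller pulls it to the next quarter turn (2 N at the rim breaks it out). Four round lobes, radius 42 mm, centres 58 mm out, start along the changer's +x, +y, -x, -y; edge 17 to 30 mm above the worktop. Gaps between lobes, 55 mm wide at 85 mm out, take a finger to push a lobe's side.
- beaker: Open glass beaker, loose, 54 mm wide, 70 mm high, wall 3 mm, floor 2.3 mm thick; origin under its centre, z up. It stands on the carousel's left (+y) or right (-y) lobe, 30 mm above the worktop, inside a raised ring 60 mm wide and 6 mm high.
- pot_a: Closed white pot with a white lid, loose, 41 mm wide, 42 mm high; origin under its centre. Stands on the lobe opposite the beaker. The lobe under the probe starts empty.
- pot_b: A second such pot, on the near (-x) lobe.
- probe: Depth probe: graduated upright rod 8 mm thick that slides in the head, with a black foot 10 mm wide; origin at the middle of the foot's lower face, 116 to 128 mm above the worktop at the start. About 2 N on the cap moves it down and it stays where it is left; its own stop is 30.5 mm above the worktop. Once clamped it takes about 10 N to shift.
- probe_cap (a point): Top centre of the black round push cap on the rod: 30 mm wide, 19 mm high, its top 167 mm above the foot's lower face.
- clamp_lever (a joint): Orange clamp lever on top of the head, swings level about an upright axis at (43, 0) mm of the changer; rad, 0 open (arm points 45 deg to the right of the changer's -x), grows clockwise from above to its stop at 1.57, locked (45 deg to the left). It stiffens from about 0.4, needs some 6 N at the arm, and stays.
- lever_end (a point): Centre of the ball at the lever arm's end, 15 mm thick, 52 mm from the lever's axis, 181 mm above the worktop. The arm is 10 mm thick and slopes down to 166 mm at its axis.
- headspace_vial: Clear vial with a grey cap, 22 mm wide, 62 mm high, loose on the worktop; bystander, origin under its centre.
- mouse: Black computer mouse, 112 x 62 x 36 mm, loose; bystander, origin under its centre.

How it is judged:
By the outcome, as a careful person would: the job done as asked, in the order asked, and still so for the second after the job is handed in, with the robot touching nothing.
It also fails if it takes over 51 s, if anything falls off the work surface, if the arm or the gripper's body presses on something with over 40 N, if the wrist force passes 120 N, or if a joint passes its speed limit or range.

## Working session

There is one attempt and no reset: what is moved stays moved. The work goes in short steps, Python scripts to look and compute and a shell command to move; the robot and the scene stay as the last step left them, time stands still between calls to the robot, and variables do not carry over. Pictures are saved under pics/ and viewed, at most 10 in all, crops included, and the job is handed in when it is done.

```bash
ls; mkdir -p pics; cat > h.py <<'E'
from bench import ctrl
import numpy as np, cv2
def snap(n):
    im,d=ctrl.get_image(n); p=ctrl.camera_params(n); K=np.array(p["mtx"]);T=np.array(p["T"])
    v,u=np.mgrid[0:400,0:640]
    c=np.stack([(u-K[0,2])/K[0,0]*d,(v-K[1,2])/K[1,1]*d,d,np.ones_like(d)],-1)
    W=(c@T.T)[...,:3]; W[d==0]=np.nan
    return im,d,W,K,T
def proj(n,P):
    p=ctrl.camera_params(n); q=np.linalg.inv(np.array(p["T"]))@np.append(P,1); k=np.array(p["mtx"])@q[:3]; return k[:2]/k[2]
E
python3 - <<'E'
from h import *
for n in("scene","top"):
    im,d,W,K,T=snap(n); cv2.imwrite(f"pics/{n}0.png",im[...,::-1]); np.savez(f"/tmp/{n}0.npz",im=im,W=W)
    print(n,T.round(3).tolist(),K[0,0])
s=ctrl.get_state();print({k:np.round(s[k],3).tolist() for k in s})
E
```

```text
pics
scene [[0.544, -0.511, 0.666, 0.015], [-0.839, -0.337, 0.427, -0.452], [0.006, -0.791, -0.612, 0.711], [0.0, 0.0, 0.0, 1.0]] 416.2360004573488
top [[-0.007, -0.997, 0.072, 0.49], [-1.0, 0.007, 0.006, -0.076], [-0.007, -0.072, -0.997, 1.413], [0.0, 0.0, 0.0, 1.0]] 493.5632920320123
{'time': 0.1, 'joint_positions': [-1.178, 0.322, -0.07, 1.452, 0.023, 1.371, -0.057], 'qd': [0.001, -0.001, 0.001, -0.003, -0.001, 0.0, 0.001], 'joint_torque': [-0.0, -49.258, -0.406, -31.34, -0.064, 0.039, 0.0], 'position': [0.24, 0.603, 0.236], 'tool_rot': [-0.591, -3.085, 0.003], 'ft_force': [0.089, -0.389, -0.669], 'torque': [-0.074, -0.012, 0.003], 'grip_force': 0.0, 'grip_width': 1.002}
```

View pics/scene0.png

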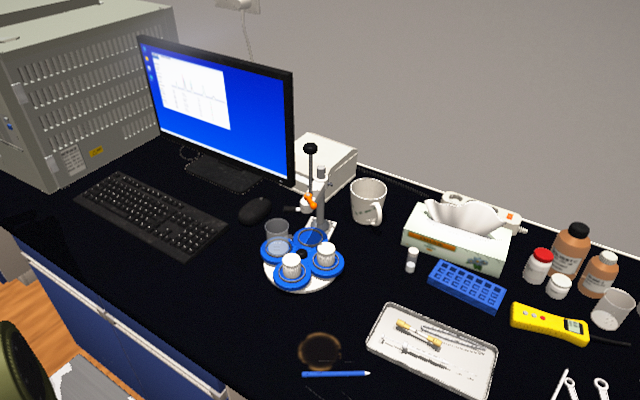

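View pics/top0.png

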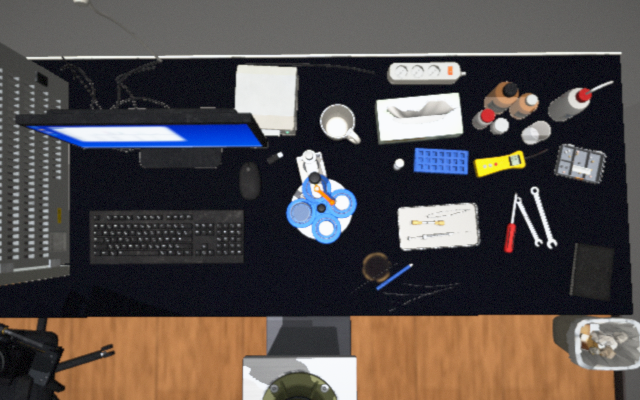

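Scene: the changer is at about (322,209) in the top view, with its column up and slightly left (311,160). The beaker is on the left lobe (301,212), and the pots are at (343,202) and (326,229). The orange lever is near (322,192) and the cap near (315,178). The beaker is on +y, so the carousel has to turn clockwise.

```bash
python3 - <<'E'
from h import *
from scipy.optimize import least_squares
allb=[]
for n in("top","scene"):
    z=np.load(f"/tmp/{n}0.npz");im=z['im'].astype(int);W=z['W']
    roi=(W[...,0]>.3)&(W[...,0]<.75)&(np.abs(W[...,1]+.08)<.2)
    r,g,b=im[...,0],im[...,1],im[...,2]
    blue=roi&(b>r+60)&(W[...,2]>.018)&(W[...,2]<.04)&(W[...,0]<.6)&(W[...,1]>-.2)
    P=W[blue]; print(n,"blue",len(P),P.min(0).round(3),P.max(0).round(3),np.median(P,0).round(4))
    org=roi&(r>180)&(g<150)&(b<80)&(W[...,2]>.14)&(W[...,2]<.21)
    P=W[org]; print("orange",len(P)); print(np.c_[P[np.argsort(P[:,0])]].round(3)[::max(1,len(P)//12)].tolist())
    cap=roi&(W[...,2]>.255)&(W[...,2]<.32)&(r<90); P=W[cap]; print("cap",len(P),np.median(P,0).round(4) if len(P) else 0,P.min(0).round(3) if len(P) else 0,P.max(0).round(3) if len(P) else 0)
    lid=roi&(W[...,2]>.066)&(W[...,2]<.078)&(r>150)&(b<r+40)&(W[...,0]<.55); 
    k,l,st,c=cv2.connectedComponentsWithStats(lid.astype(np.uint8))
    for i in range(1,k):
        if st[i,4]>15: P=W[l==i];print("lid",st[i,4],np.median(P,0).round(4),((P.min(0)+P.max(0))/2).round(4),(P.max(0)-P.min(0)).round(3))
    col=roi&(W[...,2]>.183)&(W[...,2]<.197)&(r<220)&(abs(r-b)<40); P=W[col]; 
    if len(P): print("coltop",len(P),((P.min(0)+P.max(0))/2).round(4),(P.max(0)-P.min(0)).round(3))
    # lobes: fit outline model to blue mask edge pixels
    base=roi&(W[...,2]>.006)&(W[...,2]<.014)&(r>150); P=W[base]; print("base",len(P),P.min(0).round(3),P.max(0).round(3))
    v,u=np.where(roi&(W[...,2]>.13)); 
    if n=="top": 
        o=cv2.resize(im[135:255,250:390].astype(np.uint8)[...,::-1],None,fx=5,fy=5,interpolation=2)
    else: o=cv2.resize(im[130:300,240:370].astype(np.uint8)[...,::-1],None,fx=3.5,fy=3.5,interpolation=2)
    cv2.imwrite(f"pics/c_{n}.png",o)
E
```

```text
top blue 1567 [ 0.474 -0.161  0.022] [0.6   0.034 0.04 ] [ 0.5501 -0.056   0.0314]
orange 39
[[0.57, -0.091, 0.186], [0.573, -0.096, 0.185], [0.577, -0.089, 0.191], [0.58, -0.091, 0.19], [0.58, -0.086, 0.186], [0.583, -0.086, 0.184], [0.585, -0.086, 0.185], [0.588, -0.076, 0.18], [0.589, -0.079, 0.176], [0.591, -0.071, 0.177], [0.593, -0.074, 0.178], [0.594, -0.069, 0.176], [0.597, -0.066, 0.173]]
cap 221 [0.7363 0.0832 0.2867] [ 0.613 -0.065  0.255] [0.75  0.12  0.318]
lid 145 [ 0.5126 -0.0783  0.0727] [ 0.5139 -0.077   0.0723] [0.035 0.035 0.011]
coltop 15 [ 0.6611 -0.      0.1889] [0.177 0.172 0.011]
base 463 [ 0.485 -0.147  0.006] [0.733 0.061 0.014]
scene blue 1473 [ 0.469 -0.163  0.018] [0.6   0.033 0.04 ] [ 0.5398 -0.0882  0.0303]
orange 62
[[0.565, -0.094, 0.183], [0.567, -0.088, 0.181], [0.569, -0.094, 0.183], [0.57, -0.096, 0.18], [0.573, -0.089, 0.188], [0.575, -0.092, 0.188], [0.582, -0.075, 0.176], [0.586, -0.073, 0.177], [0.593, -0.065, 0.173], [0.598, -0.06, 0.17], [0.6, -0.059, 0.173], [0.602, -0.065, 0.175], [0.612, -0.06, 0.172]]
cap 570 [0.7341 0.0878 0.2853] [ 0.608 -0.066  0.255] [0.749 0.12  0.32 ]
lid 30 [ 0.5341 -0.0233  0.0704] [ 0.5357 -0.0215  0.0721] [0.013 0.018 0.012]
lid 210 [ 0.5076 -0.0791  0.0723] [ 0.5095 -0.078   0.0708] [0.038 0.038 0.008]
coltop 86 [0.6837 0.0193 0.19  ] [0.131 0.151 0.014]
base 473 [ 0.479 -0.151  0.006] [0.729 0.06  0.014]
```

View pics/c_top.png

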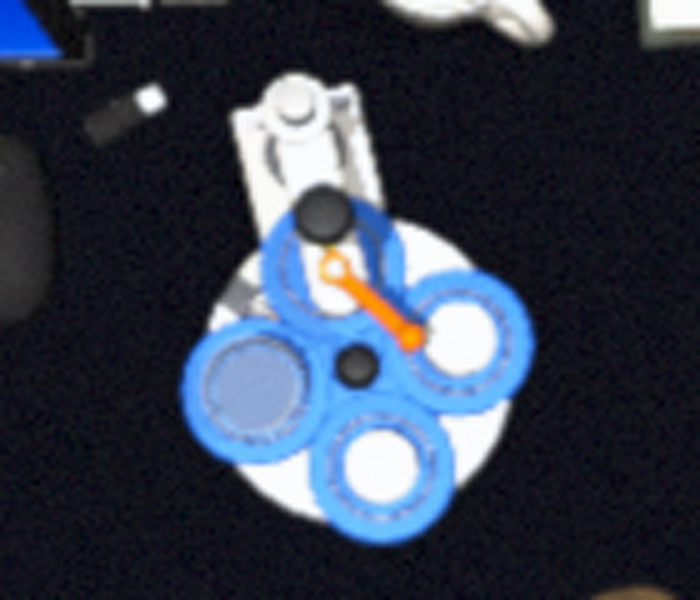

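View pics/c_scene.png

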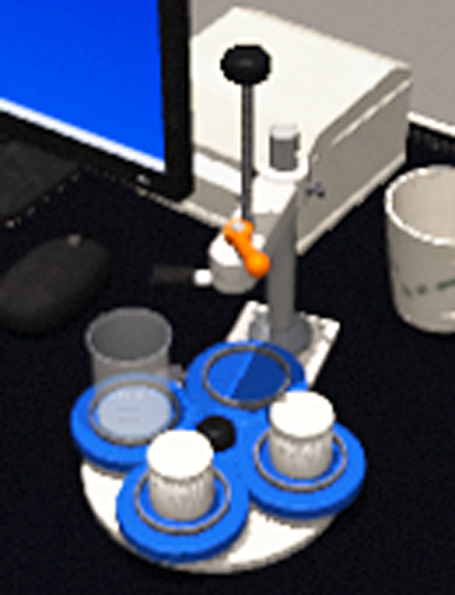

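```bash
python3 - <<'E'
from h import *
from scipy.optimize import least_squares
p=ctrl.camera_params("top");K=np.array(p["mtx"]);T=np.array(p["T"])
def ray(u,v,z):
    d=T[:3,:3]@np.linalg.inv(K)@[u,v,1]; return T[:3,3]+d*(z-T[2,3])/d[2]
c=lambda x,y,z:ray(250+(x+.5)/5-.5,135+(y+.5)/5-.5,z)
L=c(250,390,.03);N=c(382,469,.03);R=c(463,341,.03)
for a,b,n in((250,390,"L"),(382,469,"N"),(463,341,"R")):print(n,c(a,b,.03).round(4))
print("lids",c(381,466,.072).round(4),c(462,339,.072).round(4),"cap",c(324,215,.285).round(4),"leverend",c(410,336,.186).round(4),"pivot",c(335,267,.168).round(4),"col",c(296,103,.19).round(4))
def f(q):
    x,y,a=q;o=[]
    for P,b in((L,np.pi/2),(N,np.pi),(R,-np.pi/2)):o+=[x+.058*np.cos(a+b)-P[0],y+.058*np.sin(a+b)-P[1]]
    return o
s=least_squares(f,[.54,-.08,.2]);print(s.x.round(4),np.degrees(s.x[2]),np.round(s.fun,4))
x,y,a=s.x
for q in([.058,0],[.043,0],[.128,0],[.043+.052*np.cos(np.pi+np.pi/4),.052*np.sin(np.pi+np.pi/4)]):print(q,round(x+q[0]*np.cos(a)-q[1]*np.sin(a),4),round(y+q[0]*np.sin(a)+q[1]*np.cos(a),4))
z=np.load("/tmp/scene0.npz");W=z['W'];P=W[(abs(W[...,0]-.595)<.04)&(abs(W[...,1]+.062)<.04)&(W[...,2]>.265)]
print("scene cap",len(P),P.min(0).round(3),P.max(0).round(3),np.percentile(P[:,2],[50,90,98]).round(4))
E
```

```text
L [ 0.5569 -0.0046  0.03  ]
N [ 0.5121 -0.0784  0.03  ]
R [ 0.5836 -0.1244  0.03  ]
lids [ 0.513  -0.0778  0.072 ] [ 0.5818 -0.1224  0.072 ] cap [ 0.6248 -0.0521  0.285 ] leverend [ 0.5757 -0.0926  0.186 ] pivot [ 0.6123 -0.0551  0.168 ] col [ 0.6927 -0.0364  0.19  ]
[ 0.5697 -0.0649  0.223 ] 12.775136307018803 [ 0.     -0.0037  0.001   0.0007 -0.001   0.003 ]
[0.058, 0] 0.6263 -0.0521
[0.043, 0] 0.6116 -0.0554
[0.128, 0] 0.6945 -0.0366
[np.float64(0.006230447378299517), np.float64(-0.036769552621700466)] 0.5839 -0.0994
scene cap 155 [ 0.608 -0.066  0.265] [ 0.635 -0.038  0.288] [0.2839 0.2874 0.2881]
```

Changer at (0.570, −0.065), yaw 12.8°; the cap, column and pivot all check against this within 2 mm. I'll push the near lobe with a closed finger, starting from the front-right gap and going clockwise. First I go above that gap.

```bash
python3 -m inch '[[281,-747,0,0,0,-145.6],[281,-747,0,0,0,-145.6],[281,-747,0,0,0,-145.6],[281,-747,0,0,0,-145.6],[281,-747,0,0,0,-145.6],[281,-747,0,0,0,-145.6],[281,-747,0,0,0,-145.6],[281,-747,0,0,0,-145.6],[281,-747,0,0,0,-145.6],[281,-747,0,0,0,-145.6],[281,-747,0,0,0,-145.6],[281,-747,0,0,0,-145.6],[281,-747,0,0,0,-145.6],[281,-747,0,0,0,-145.6],[281,-747,0,0,0,-145.6],[281,-747,0,0,0,-145.6],[281,-747,0,0,0,-145.6],[281,-747,0,0,0,-145.6],[281,-747,0,0,0,-145.6]]' 0 20
python3 - <<'E'
import numpy as np
C=np.array([569.7,-64.9]);s=None
for i,f in enumerate(np.linspace(225,127.5,20)):
    a=np.radians(f+12.8);p=C+92*np.array([np.cos(a),np.sin(a)]);s=p if s is None else s;print((p-s).round(0).astype(int).tolist(),end=' ')
E
```

```text
time: 2.48
position: [0.5214, -0.1428, 0.2367]
tool_rot: [-3.122, -0.349, -0.0]
ft_force: [0.8, -0.3, 0.3]
grip_width: 0.005
grip_force: 0.0
[0, 0] [-7, 5] [-13, 10] [-19, 16] [-24, 22] [-29, 29] [-33, 36] [-36, 44] [-39, 51] [-41, 59] [-42, 67] [-43, 76] [-43, 84] [-42, 92] [-40, 100] [-38, 108] [-35, 116] [-31, 123] [-27, 130] [-22, 137]
```

```bash
python3 -m inch '[[0,0,-50,0,0,0],[0,0,-100,0,0,0],[0,0,-140,0,0,0],[0,0,-170,0,0,0],[0,0,-190,0,0,0],[0,0,-203,0,0,0],[0,0,-203,0,0,0]]'
python3 -m inch '[[-7,5,0,0,0,0],[-13,10,0,0,0,0],[-19,16,0,0,0,0],[-24,22,0,0,0,0],[-29,29,0,0,0,0],[-33,36,0,0,0,0],[-36,44,0,0,0,0],[-39,51,0,0,0,0],[-41,59,0,0,0,0],[-42,67,0,0,0,0],[-43,76,0,0,0,0],[-43,84,0,0,0,0],[-42,92,0,0,0,0],[-40,100,0,0,0,0],[-38,108,0,0,0,0],[-35,116,0,0,0,0],[-31,123,0,0,0,0],[-27,130,0,0,0,0],[-22,137,0,0,0,0],[-22,137,0,0,0,0]]'
python3 - <<'E'
from h import *
im,d,W,K,T=snap("scene"); o=cv2.resize(im[130:300,230:370,::-1],None,fx=3.5,fy=3.5,interpolation=2);cv2.imwrite("pics/s1.png",o)
E
```

```text
time: 3.35
position: [0.5209, -0.143, 0.033]
tool_rot: [-3.122, -0.348, 0.002]
ft_force: [0.8, 0.2, -0.1]
grip_width: 0.003
grip_force: 0.0
time: 5.85
position: [0.4997, -0.0055, 0.0335]
tool_rot: [3.122, 0.349, -0.0]
ft_force: [0.0, -0.7, 0.6]
grip_width: 0.005
grip_force: 0.0
```

View pics/s1.png

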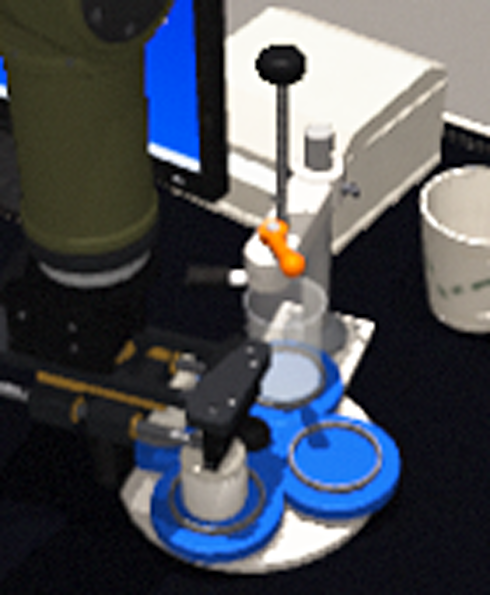

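The scene crop shows the beaker (285,340) under the head, one pot near (215,480) and the empty lobe right (335,455). Contact force is about 0. Lifting, then checking the carousel angle.

```bash
python3 -m inch '[[-3,-1,40,0,0,0],[-3,-1,100,0,0,0],[-3,-1,160,0,0,0],[-3,-1,220,0,0,0],[-3,-1,280,0,0,0],[-3,-1,290,0,0,0],[-20,100,290,0,0,0],[-20,150,290,0,0,0],[-20,150,290,0,0,0]]'
python3 - <<'E'
from h import *
for n in("scene","top"):
    im,d,W,K,T=snap(n)
    a=im[120:270,230:380,::-1] if n=="scene" else im[135:255,270:360,::-1]
    cv2.imwrite(f"pics/{n}2.png",cv2.resize(a,None,fx=4 if n=="scene" else 5,fy=4 if n=="scene" else 5,interpolation=2))
    np.savez(f"/tmp/{n}2.npz",im=im,W=W)
a=cv2.imread("pics/scene2.png");b=cv2.imread("pics/top2.png")
o=cv2.hconcat([a,b]);print(o.shape);cv2.imwrite("pics/b2.png",cv2.resize(o,(800,int(600*800/o.shape[1]))))
E
```

```text
time: 7.02
position: [0.4778, 0.1477, 0.3221]
tool_rot: [-3.121, -0.355, 0.004]
ft_force: [0.3, -0.7, -0.4]
grip_width: 0.005
grip_force: 0.0
(600, 1050, 3)
```

View pics/b2.png

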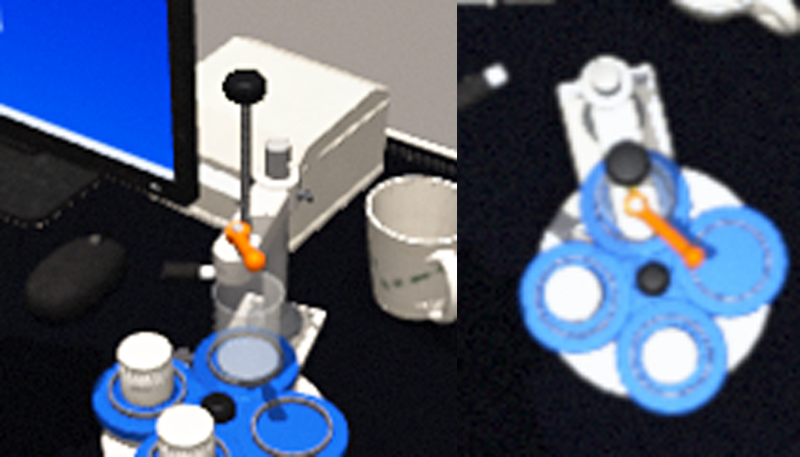

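The picture shows the lobes back on the changer axes (left 573,295; near 672,357; right 733,260), so it has clicked in. The beaker is under the probe and both pots are standing. Now going over the cap.

```bash
python3 -m inch '[[0,-60,0,0,0,0],[0,-120,0,0,0,0],[0,-180,0,0,0,0],[20,-196,0,0,0,0],[70,-196,0,0,0,0],[120,-196,0,0,0,0],[146,-196,0,0,0,0],[146,-196,0,0,0,0],[146,-196,0,0,0,0]]'
python3 -m inch '[[0,0,-10,0,0,0],[0,0,-16,0,0,0],[0,0,-22,0,0,0],[0,0,-26,0,0,0],[0,0,-30,0,0,0],[0,0,-34,0,0,0],[0,0,-34,0,0,0]]'
```

```text
time: 8.25
position: [0.6243, -0.0538, 0.3232]
tool_rot: [3.122, 0.344, -0.002]
ft_force: [-0.7, -0.1, 0.7]
grip_width: 0.005
grip_force: 0.0
time: 9.12
position: [0.6254, -0.052, 0.2892]
tool_rot: [3.122, 0.348, -0.0]
ft_force: [0.3, 0.1, -0.0]
grip_width: 0.007
grip_force: 0.0
```

```bash
python3 -m inch '[[0,0,-6,0,0,0],[0,0,-12,0,0,0],[0,0,-18,0,0,0],[0,0,-24,0,0,0],[0,0,-30,0,0,0],[0,0,-36,0,0,0],[0,0,-42,0,0,0],[0,0,-48,0,0,0]]'
python3 - <<'E'
from h import *
im,d,W,K,T=snap("scene"); o=cv2.resize(im[60:260,220:380,::-1],None,fx=3,fy=3,interpolation=2);cv2.imwrite("pics/s3.png",o)
E
```

```text
time: 10.12
position: [0.6256, -0.0521, 0.2413]
tool_rot: [3.122, 0.347, 0.001]
ft_force: [1.5, 0.8, 2.5]
grip_width: 0.002
grip_force: 1.2
```

View pics/s3.png

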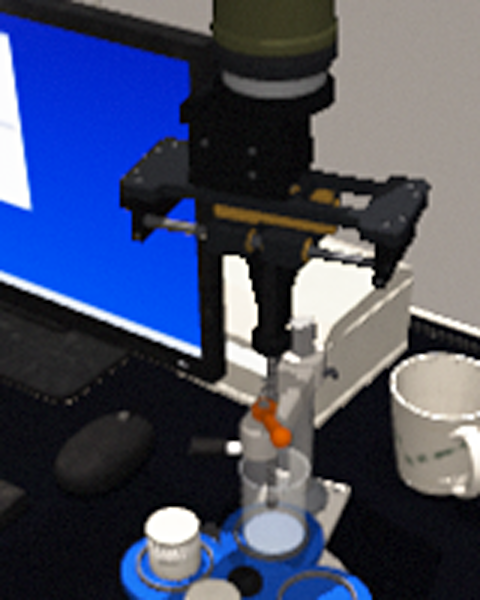

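The rod is descending into the beaker (foot around 270,495) at about 2.5 N. Roughly 28 mm remain, so I'll go slowly near the end.

```bash
python3 -m inch '[[0,0,-5,0,0,0],[0,0,-10,0,0,0],[0,0,-14,0,0,0],[0,0,-18,0,0,0],[0,0,-21,0,0,0],[0,0,-24,0,0,0],[0,0,-25,0,0,0],[0,0,-26,0,0,0]]'
python3 -m inch '[[0,0,-0.5,0,0,0],[0,0,-1,0,0,0]]'
```

```text
time: 11.18
position: [0.6253, -0.0521, 0.2155]
tool_rot: [-3.122, -0.347, 0.001]
ft_force: [-1.2, 0.2, 1.8]
grip_width: 0.007
grip_force: 1.1
time: 11.42
position: [0.6253, -0.0521, 0.2146]
tool_rot: [3.122, 0.347, -0.0]
ft_force: [-1.0, -0.4, 1.7]
grip_width: 0.006
grip_force: 1.1
```

```bash
python3 -m inch '[[0,0,-0.5,0,0,0],[0,0,-1,0,0,0]]'
```

```text
time: 11.68
position: [0.6253, -0.0521, 0.2135]
tool_rot: [3.122, 0.347, -0.0]
ft_force: [-1.4, -0.6, 1.8]
grip_width: 0.005
grip_force: 1.1
```

```bash
python3 -m inch '[[0,0,-0.5,0,0,0],[0,0,-0.5,0,0,0]]'; python3 -m inch '[[0,0,-0.5,0,0,0],[0,0,-0.5,0,0,0]]'
```

```text
time: 11.92
position: [0.6253, -0.0521, 0.2134]
tool_rot: [-3.122, -0.347, 0.0]
ft_force: [-2.5, 0.5, 4.7]
grip_width: 0.007
grip_force: 2.2
time: 12.18
position: [0.6254, -0.0521, 0.2132]
tool_rot: [-3.122, -0.347, -0.0]
ft_force: [-3.1, 0.5, 7.5]
grip_width: 0.007
grip_force: 3.2
```

Contact at the bottom: force rises from 1.8 to 7.5 N at the expected height (0.2133). I lift off and compute the lever path.

```bash
python3 -m inch '[[0,0,8,0,0,0],[0,0,30,0,0,0],[0,0,60,0,0,0],[0,0,60,0,0,0]]'
python3 - <<'E'
from h import *
W=np.load("/tmp/scene2.npz")['W'];m=(W[...,2]>.2)&(W[...,2]<.45)&(W[...,0]>.55)&(W[...,0]<.8)&(W[...,1]<.3)&(W[...,1]>.0)
P=W[m];print("monitor min y",np.percentile(P[:,1],[.5,5]),"min x",np.percentile(P[:,0],[.5,5]))
piv=np.array([611.9,-55.3]);yaw=12.8;cur=np.array([625,-52]);p0=None
for i,(psi,gap) in enumerate([(213,16)]+[(x,0) for x in np.linspace(213,132,16)]):
    a=np.radians(psi+yaw);u=np.array([np.cos(a),np.sin(a)]);t=np.array([np.sin(a),-np.cos(a)])
    p=piv+51*u-(22.5+gap)*t
    if i==0:p0=p;print("start",p.round(1),"shift",(p-cur).round(0),"rz",psi-180);continue
    print([int(v) for v in (p-p0).round(0)]+[0,0,0,int(round(psi-213))],end=',')
print(); s=ctrl.get_state();print(np.round(s['position'],4),np.round(s['joint_positions'],2))
E
```

```text
time: 12.68
position: [0.627, -0.0525, 0.275]
tool_rot: [3.121, 0.347, 0.008]
ft_force: [0.1, -0.8, 0.3]
grip_width: 0.005
grip_force: 0.0
monitor min y [0.08174352 0.08362935] min x [0.73084416 0.73211989]
start [ 603.9 -118.7] shift [-21. -67.] rz 33
[-11, 11, 0, 0, 0, 0],[-16, 13, 0, 0, 0, -5],[-21, 16, 0, 0, 0, -11],[-25, 19, 0, 0, 0, -16],[-29, 22, 0, 0, 0, -22],[-33, 26, 0, 0, 0, -27],[-36, 30, 0, 0, 0, -32],[-39, 34, 0, 0, 0, -38],[-42, 39, 0, 0, 0, -43],[-44, 43, 0, 0, 0, -49],[-46, 48, 0, 0, 0, -54],[-47, 54, 0, 0, 0, -59],[-48, 59, 0, 0, 0, -65],[-48, 64, 0, 0, 0, -70],[-47, 69, 0, 0, 0, -76],[-47, 74, 0, 0, 0, -81],
[ 0.627  -0.0525  0.275 ] [-0.54  0.31  0.74  1.48 -0.21  1.43 -1.15]
```

```bash
python3 -m inch '[[-7,-20,0,0,0,10],[-14,-45,0,0,0,20],[-21,-67,0,0,0,30],[-21,-67,0,0,0,33],[-21,-67,-30,0,0,33],[-21,-67,-60,0,0,33],[-21,-67,-80,0,0,33],[-21,-67,-87,0,0,33],[-21,-67,-87,0,0,33]]'
python3 -m inch '[[-5,5,0,0,0,0],[-11,11,0,0,0,0],[-16,13,0,0,0,-5],[-21,16,0,0,0,-11],[-25,19,0,0,0,-16],[-29,22,0,0,0,-22],[-33,26,0,0,0,-27],[-36,30,0,0,0,-32],[-39,34,0,0,0,-38]]'
```

```text
time: 13.8
position: [0.6045, -0.1191, 0.1856]
tool_rot: [2.895, 1.22, -0.0]
ft_force: [0.3, 0.4, 0.2]
grip_width: 0.004
grip_force: 0.0
time: 14.92
position: [0.5647, -0.0864, 0.1862]
tool_rot: [3.133, 0.204, 0.0]
ft_force: [-1.1, -3.5, 0.5]
grip_width: 0.006
grip_force: 1.8
```

```bash
python3 -m inch '[[-3,5,0,0,0,-5],[-5,9,0,0,0,-11],[-7,14,0,0,0,-16],[-8,20,0,0,0,-21],[-9,25,0,0,0,-27],[-9,30,0,0,0,-32]]'; python3 -m inch '[[0,2,0,0,0,-2],[1,4,0,0,0,-4],[1,5,0,0,0,-5]]'
```

```text
time: 15.68
position: [0.5561, -0.0546, 0.1861]
tool_rot: [-3.07, 0.665, -0.001]
ft_force: [-1.5, -2.3, -0.2]
grip_width: 0.006
grip_force: 1.0
time: 16.05
position: [0.5561, -0.0511, 0.1858]
tool_rot: [3.037, -0.797, -0.003]
ft_force: [-3.5, -2.8, 2.8]
grip_width: 0.008
grip_force: 2.7
```

```bash
python3 -m inch '[[0.5,1,0,0,0,0],[1,2,0,0,0,0]]';python3 -m inch '[[0.5,1,0,0,0,0],[1,2,0,0,0,0]]'
```

```text
time: 16.3
position: [0.5565, -0.0497, 0.1857]
tool_rot: [3.037, -0.797, -0.005]
ft_force: [-6.2, -3.9, 4.2]
grip_width: 0.007
grip_force: 3.4
time: 16.55
position: [0.5599, -0.0452, 0.1859]
tool_rot: [-3.038, 0.794, -0.002]
ft_force: [0.1, 0.9, -0.4]
grip_width: 0.006
grip_force: 0.0
```

```bash
python3 - <<'E'
from h import *
a,_,_,_,_=snap("scene"); b,_,_,_,_=snap("top")
a=cv2.resize(a[110:260,250:350,::-1],(400,600),interpolation=2);b=cv2.resize(b[140:240,280:345,::-1],(390,600),interpolation=2)
cv2.imwrite("pics/b4.png",cv2.hconcat([a,b]))
E
```

```text
(no output)
```

View pics/b4.png

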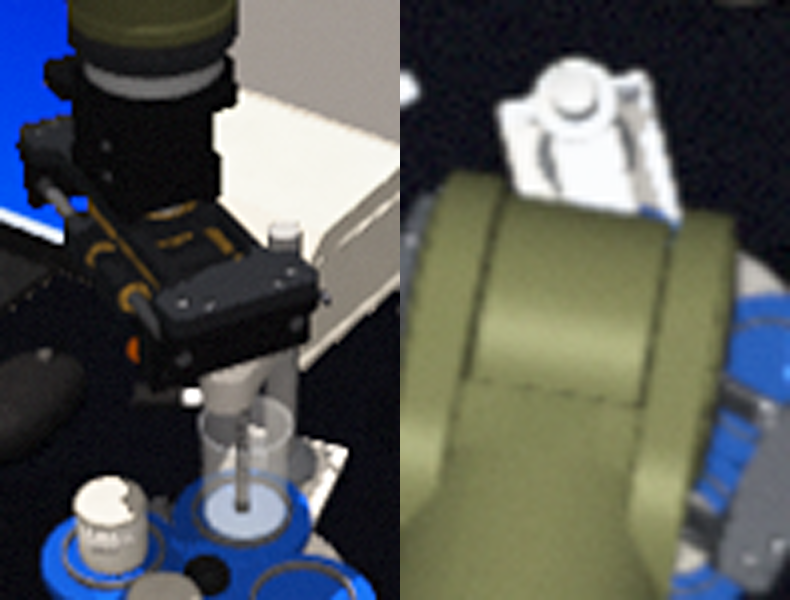

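The ball (orange, 135,345 in the left panel) peeks out left of the gripper; the foot rests on the beaker floor. I'll raise the tool straight up and locate the lever numerically.

```bash
python3 -m inch '[[-3,-5,0,0,0,0],[-3,-5,20,0,0,0],[-3,-5,60,0,0,0],[-60,-60,80,0,0,0],[-100,-110,80,0,0,0],[-100,-160,80,0,0,0],[-100,-200,80,0,0,0],[-100,-200,80,0,0,0]]'
cat > lev.py <<'E'
from h import *
piv=np.array([.6119,-.0553])
for n in("scene","top"):
    im,d,W,K,T=snap(n);c=im.astype(int);r,g,b=c[...,0],c[...,1],c[...,2]
    m=(r>150)&(g<170)&(b<90)&(r>g+50)&(W[...,2]>.14)&(W[...,2]<.21)&(abs(W[...,0]-.59)<.08)&(abs(W[...,1]+.06)<.08)
    P=W[m]; 
    if not len(P): print(n,"none");continue
    R=np.hypot(*(P[:,:2]-piv).T);B=P[R>.042];B=B if len(B) else P
    q=np.median(B,0)[:2]-piv;print(n,len(P),len(B),np.median(B,0).round(4),"psi",round(np.degrees(np.arctan2(q[1],q[0]))%360-12.8,1),"R",np.hypot(*q).round(4))
    Q=W[(abs(W[...,0]-.625)<.025)&(abs(W[...,1]+.052)<.025)&(W[...,2]>.185)&(r<90)];
    if len(Q):print(" cap",len(Q),np.percentile(Q[:,2],[50,95]).round(4))
    np.savez(f"/tmp/{n}5.npz",im=im,W=W)
E
python3 lev.py
```

```text
time: 17.65
position: [0.4578, -0.2505, 0.2661]
tool_rot: [3.035, -0.807, 0.002]
ft_force: [0.6, 0.4, 0.2]
grip_width: 0.002
grip_force: 0.0
scene 128 47 [ 0.5633 -0.0319  0.1836] psi 141.4 R 0.0539
 cap 96 [0.1966 0.2004]
top 58 21 [ 0.5703 -0.029   0.1867] psi 134.9 R 0.0492
 cap 80 [0.1995 0.2034]
```

```bash
cat > lev2.py <<'E'
from h import *
import sys
C=np.array([.5697,-.0649]);yaw=np.radians(12.8)
for tag in sys.argv[1:]:
  for n in("scene","top"):
    im=np.load(f"/tmp/{n}{tag}.npz")['im'].astype(int);r,g,b=im[...,0],im[...,1],im[...,2]
    m=(r>140)&(b<110)&(r>g+40)&(g>b-10); o=proj(n,[.59,-.06,.175]).round().astype(int); k=np.zeros_like(m);k[o[1]-22:o[1]+22,o[0]-22:o[0]+22]=1; m&=k
    dt=cv2.distanceTransform((~m).astype(np.uint8),cv2.DIST_L2,5); v,u=np.where(m); U=np.c_[u,v]
    best=[]
    for psi in np.arange(120,235,1):
      a=np.radians(psi)+yaw; piv=C+.043*np.array([np.cos(yaw),np.sin(yaw)])
      pts=np.array([proj(n,[*(piv+s*np.array([np.cos(a),np.sin(a)])),.166+(.015)*s/.052]) for s in np.linspace(0,.052,14)])
      bestd=min((np.mean(np.min(np.linalg.norm(U[:,None]-(pts+[dx,dy])[None],axis=2),axis=1)**2),dx,dy) for dx in(-1,0,1) for dy in(-1,0,1))
      best.append((*bestd,psi))
    print(tag,n,len(U),[np.round(x,2).tolist() for x in sorted(best)[:3]])
E
python3 lev2.py 0 2 5
python3 - <<'E'
import cv2,numpy as np
a=np.load("/tmp/scene5.npz")['im'][130:230,260:360,::-1];b=np.load("/tmp/top5.npz")['im'][145:245,285:350,::-1]
cv2.imwrite("pics/b5.png",cv2.hconcat([cv2.resize(a,(400,400),interpolation=2),cv2.resize(b,(260,400),interpolation=2)]))
E
```

```text
0 scene 101 [[5.68, -1.0, 1.0, 213.0], [5.68, -1.0, 1.0, 214.0], [5.8, -1.0, 1.0, 212.0]]Traceback (most recent call last):
  File "lev2.py", line 12, in <module>
    pts=np.array([proj(n,[*(piv+s*np.array([np.cos(a),np.sin(a)])),.166+(.015)*s/.052]) for s in np.linspace(0,.052,14)])
                  ~~~~^^^^^^^^^^^^^^^^^^^^^^^^^^^^^^^^^^^^^^^^^^^^^^^^^^^^^^^^^^^^^^^^^
  File "h.py", line 10, in proj
    p=ctrl.camera_params(n); q=np.linalg.inv(np.array(p["T"]))@np.append(P,1); k=np.array(p["mtx"])@q[:3]; return k[:2]/k[2]
ValueError: time passes only in moves, steps and waits
```

View pics/b5.png

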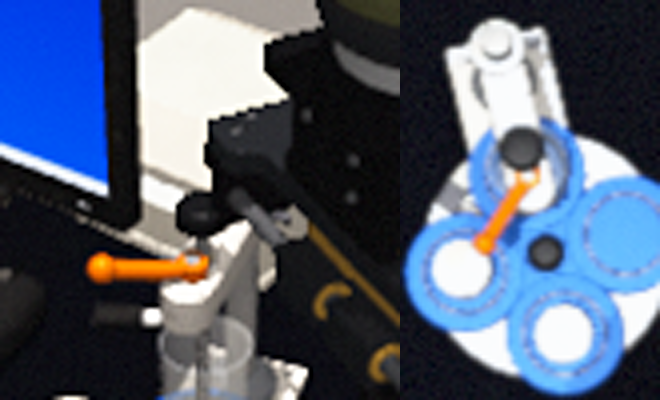

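The lever now points left (top panel: ball 485,243; hub 530,182), about ψ 131–135°, i.e. at or near its stop. I'll press gently again to confirm it is against the stop.

```bash
python3 -m inch '[[30,60,0,0,0,0],[55,115,0,0,0,0],[80,165,0,0,0,0],[87,183,0,0,0,0],[87,183,-40,0,0,0],[87,183,-70,0,0,0],[87,183,-80,0,0,0],[87,183,-80,0,0,0],[91,190,-80,0,0,0],[95,196,-80,0,0,0],[97,199,-80,0,0,0],[97,199,-80,0,0,0]]'; python3 -m inch '[[0.5,0.8,0,0,0,0],[1,1.7,0,0,0,0],[1,1.7,0,0,0,0]]'
```

```text
time: 19.25
position: [0.5567, -0.0467, 0.1858]
tool_rot: [3.04, -0.793, 0.0]
ft_force: [-0.7, 0.2, 0.8]
grip_width: 0.006
grip_force: 0.0
time: 19.62
position: [0.5574, -0.0454, 0.1856]
tool_rot: [-3.039, 0.795, 0.0]
ft_force: [0.1, 0.3, -0.2]
grip_width: 0.007
grip_force: 0.0
```

```bash
python3 -m inch '[[0.5,0.8,0,0,0,0],[1,1.7,0,0,0,0],[1,1.7,0,0,0,0]]'; python3 -m inch '[[0.5,0.8,0,0,0,0],[0.5,0.8,0,0,0,0]]'
```

```text
time: 20.0
position: [0.5584, -0.0435, 0.1856]
tool_rot: [3.04, -0.794, -0.0]
ft_force: [-0.2, -0.1, -0.5]
grip_width: 0.005
grip_force: 0.0
time: 20.25
position: [0.5588, -0.0431, 0.1856]
tool_rot: [3.039, -0.795, -0.0]
ft_force: [-1.4, 0.1, 0.4]
grip_width: 0.007
grip_force: 0.5
```

Contact is beginning; pressing a little further.

```bash
python3 -m inch '[[0.5,0.8,0,0,0,0],[0.5,0.8,0,0,0,0]]'; python3 -m inch '[[0.5,0.8,0,0,0,0],[0.5,0.8,0,0,0,0]]'; python3 -m inch '[[0.5,0.8,0,0,0,0],[0.5,0.8,0,0,0,0]]'
```

```text
time: 20.5
position: [0.5589, -0.043, 0.1855]
tool_rot: [3.038, -0.795, -0.001]
ft_force: [-2.1, -2.0, 0.5]
grip_width: 0.001
grip_force: 1.8
time: 20.75
position: [0.559, -0.0428, 0.1855]
tool_rot: [3.037, -0.796, -0.002]
ft_force: [-3.2, -5.4, 2.6]
grip_width: 0.005
grip_force: 2.9
time: 21.0
position: [0.5591, -0.0427, 0.1855]
tool_rot: [3.036, -0.796, -0.004]
ft_force: [-5.0, -5.5, 3.5]
grip_width: 0.006
grip_force: 3.7
```

```bash
python3 -m inch '[[0.5,0.8,0,0,0,0],[0.5,0.8,0,0,0,0]]'; python3 -m inch '[[0.5,0.8,0,0,0,0],[0.5,0.8,0,0,0,0]]'; python3 -m inch '[[0.5,0.8,0,0,0,0],[0.5,0.8,0,0,0,0]]'
```

```text
time: 21.25
position: [0.5591, -0.0427, 0.1854]
tool_rot: [3.035, -0.797, -0.005]
ft_force: [-6.8, -6.5, 3.4]
grip_width: 0.004
grip_force: 4.5
time: 21.5
position: [0.5592, -0.0426, 0.1854]
tool_rot: [3.033, -0.798, -0.006]
ft_force: [-8.1, -8.0, 4.8]
grip_width: 0.006
grip_force: 5.2
time: 21.75
position: [0.5593, -0.0425, 0.1854]
tool_rot: [3.032, -0.798, -0.007]
ft_force: [-8.5, -8.7, 5.2]
grip_width: 0.005
grip_force: 6.0
```

13 N with no movement: this is the stop. Retreating, then a final check.

```bash
python3 -m inch '[[-4,-6,0,0,0,0],[-6,-10,0,0,0,0],[-8,-14,40,0,0,0],[-8,-14,90,0,0,0],[-60,-70,110,0,0,0],[-100,-125,110,0,0,0],[-100,-180,110,0,0,0],[-100,-220,110,0,0,0],[-100,-220,110,0,0,0]]'
python3 lev.py
python3 - <<'E'
import cv2,numpy as np
a=np.load("/tmp/scene5.npz")['im'][130:290,230:370,::-1];b=np.load("/tmp/top5.npz")['im'][145:255,270:360,::-1]
cv2.imwrite("pics/b6.png",cv2.hconcat([cv2.resize(a,(440,500),interpolation=2),cv2.resize(b,(360,500),interpolation=2)]))
E
```

```text
time: 22.88
position: [0.4609, -0.2622, 0.2962]
tool_rot: [3.035, -0.806, 0.003]
ft_force: [0.2, 0.8, -0.6]
grip_width: 0.005
grip_force: 0.0
scene 129 46 [ 0.5634 -0.0318  0.1833] psi 141.3 R 0.0539
 cap 120 [0.1972 0.2005]
top 57 20 [ 0.5703 -0.03    0.1877] psi 136.0 R 0.0487
 cap 83 [0.1999 0.2038]
```

View pics/b6.png

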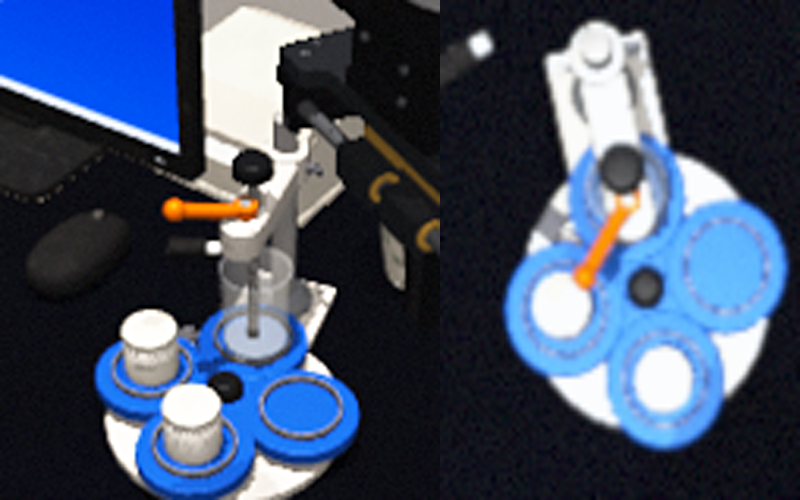

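The lever did not move under 13 N, the cap top is at 0.199–0.200 (foot on the floor), and both pots are standing. Handing in.

```bash
python3 -c "
from bench import ctrl
print(ctrl.close_job())"
```

```text
the job is handed in; nothing more can be done
None
```

Job handed in after about 23 s of the 51 s: the carousel clicked in with the beaker under the probe, the rod rests on the beaker floor, the clamp lever held against its stop under a 13 N push, and both pots are in their seats; the verdict was not reported back.

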